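# Lock the press-and-turn cap on a rock-chip vial

## Task

Close the open amber rock-chip vial that stands in the grey bench rest: fit the blue cap over its neck, press it down against its spring and turn it clockwise (seen from above) until you feel its lugs come up against their stops, so that it stays locked when you ease off and let go. The vial sits in the rest with some slack and may turn along at first. It is brittle, so press and turn no harder than the spring and the stops need, and leave the other samples and tools on the bench where they are.

Things in the scene. Friction and masses are not known exactly. Their poses are not given: they have to be found in the camera images.
- vial_rim (a point): Centre of the open vial's mouth, in the plane of its rim, 102 mm over the bench; z up, axes fixed to the vial. Amber vial with rock chips, 52 mm diameter; its neck is 36.6 mm in diameter, its rim chamfered, and ends in a flat shoulder 16 mm below the rim. Four brown lugs stick out of the neck to 43.6 mm diameter, their tops 4 mm below the rim, centred on this point's +x, +y, -x and -y axes.
- vial_lug (a point): Under the +x lug of the vial's neck, middle of its pocket, 8 mm below the rim, 20 mm from the axis. All four lugs are alike: 45 degrees wide, with 45 degree gaps. Going clockwise (from above) under a lug: a tooth (underside 10.5 mm below the rim), the pocket (28 degrees wide, 8 mm below), a stop (down to 14 mm below). The pressed cap turns at a drag under 0.1 N m, rising sharply at the stops.
- vial_rest: Grey rest bolted to the bench (plate 130 x 100 x 12 mm, cup 66 mm diameter up to 40 mm over the bench) that holds the vial. Two ribs on the vial's foot stand in wide slots of the cup: the vial cannot shift or lift, but may turn along with the cap (drag 0.03 N m) by 0 to 32 degrees clockwise until its ribs meet the slot ends. Vial and rest stand up to 40 N. Origin on the bench, under the mouth.
- cap_center (a point): Centre of the loose blue cap, half-way up; z up through its top. It lies on the bench right side up: round, 53 mm outer diameter, 26 mm high, about 40 g, open below, bore 47 mm. Inside, a sprung liner disc meets the vial's rim: 2 N to start moving it, then 1.3 N per mm. Locked on the vial, this point is 1 mm above the rim with the cap's axes lined up with the vial's (any quarter turn).
- cap_lug (a point): The cap's inner lug on its +x axis, 22 mm out, 2 mm above the skirt's lower edge. Four alike on +x, +y, -x, -y: 8 mm (22 degrees) wide, 4 mm high, reaching in to 39.4 mm diameter, each marked by a white bar on the cap's top. To go down over the neck they must pass through the gaps: cap turned 45 degrees, within about 10, from lined up. Then 45 degrees clockwise relative to the vial locks.
- cap_top (a point): Centre of the cap's top face, 13 mm above cap_center. Its height above the vial's rim: 22 mm with the cap's lugs lying on the vial's lugs; 17 mm resting unpressed in the gaps; below 11.5 mm to turn under the teeth (9 N); 10 mm hard on the shoulder (11 N); 14 mm locked. Under the teeth it turns until its lugs meet the stops (lined up within 3 degrees); let up, it rises into the pockets.
- closed_vial: Small closed amber vial with a white cap, 43 mm diameter, 68 mm tall, standing loose; origin at the centre of its underside. Leave alone.
- rock: Dark grey rock, about 85 x 70 x 46 mm, loose; origin at the centre of its underside. Leave alone.
- slide_tray: Wooden tray of thin-section slides, 100 x 160 x 22 mm, loose; origin at the centre of its underside. Leave alone.
- loupe: Hand magnifier, lens ring 36 mm diameter and 12 mm high, black handle 60 mm long to its -x side, loose; origin at the centre of the ring's underside. Leave alone.
There are look-alikes about, which are no part of the job. Of the things shaped like the part that bears cap_center, the blue one is meant.

How it is judged:
By the outcome, as a careful person would: the job done as asked, in the order asked, and still so for the second after the job is handed in, with the robot touching nothing.
It also fails if it takes over 72 s, if anything falls off the work surface, if the arm or the gripper's body presses on something with over 40 N, if the wrist force passes 120 N, or if a joint passes its speed limit or range.

## Robot

A 6-joint arm with a two-finger parallel gripper is mounted at the origin on the work surface. World frame = base frame: x ahead of the robot, y to its left, z up, the work surface at z = 0. Lengths are in mm, angles in rad, forces in N, time in s.
With the tool pointing down it reaches from about 350 to 975 mm from the base axis. Payload 7.1 kg.
Tool frame: the origin (TCP) lies at the very end of the fingers, on their centre line; the grasp point (between the pads) lies 19 mm behind it; z points along the fingers, y is the direction in which the jaws open and shut (so a half turn about z gives the same grasp; the last joint's range is limited). The gripper opens to 88 mm and grips with 3 to 60 N. Pads are 20 mm wide; open, the fingers measure 115 mm over their backs; the gripper's body (75 mm by 178 mm) begins 61 mm behind the grasp point.
Start: joints at [1.281, 0.423, 1.63, -0, 1.089, -0.019], TCP at [167.157, 602.215, 222.675] pointing down, gripper open.
Joint ranges: [-3, 3], [-0.9, 2.11], [0.09, 2.58], [-1.31, 4.45], [0.11, 2.69], [-2.54, 2.54]. Speed limits (rad/s): [2.39, 2.39, 3.01, 3.14, 3.14, 3.14].

## Interface

Orientations are given as a rotation vector (axis times angle).
In Python, from workcell import ctrl, imaging gives the robot as it stands. The module is installed in compiled form; this text tells all that it offers.
- The arm moves only by the shell command python3 -m pendant 'ROWS'. ROWS is JSON, a list of rows, each an object with "turn": the turn, a rotation vector about the world's x, y, z in rad, a list of three; "dp": the shift along the world's x, y, z in m, a list of three; "claw": the finger opening in m, from 0 to 0.0878. A call has 1 to 8 rows; each row is the pose to reach, as a shift and turn from the pose commanded when the call began; what a row does not reach only later rows make up. A row lasts 1/10 s, in which the tool goes at most 50 mm and 8.59 degrees, less where a joint would pass 70% of its speed; a pose out of reach is approached as far as the arm can. A call with a gripper value outside its range is refused whole. The fingers move at their own pace and stop on an object; the grip force is fixed at half the most. Time passes only in rows, so rows that repeat a pose let the fingers close. It gives the time, the measured TCP pose, the force and the opening at its end, in the units of the state.
- ctrl.get_obs(): the state, without advancing time (a new reading comes with each control period).
- imaging.get_image(name): name is "side" or "top"; returns a dict with "pixels" (480x640x3 uint8, blue, green, red), "fov_y" (degrees; the focal length in pixels is half the picture's height over the tangent of half this angle, whatever the lens; pixels are square), "cx", "cy" (the principal point, pixels), "k1" (the pictures are not rectified: a ray, as slopes to the right and down, at radius r is drawn at 1 + k1 r^2 times it, then the intrinsics apply), "xyz" and "rotation" of the camera in the world. Camera axes: x right, y up, looking along -z (the intrinsics and any distortion apply to the point x, -y, -z); pixel columns grow to the right and rows downward; lengths in mm; the calibration is good to about 2 mm. A picture is of the moment at which its call begins. There is no depth.
- ctrl.close_job(): hands the job in, once; it reports no verdict.
The state is a dict: "t": time; "qpos": joint angles; "qvel": joint speeds; "joint_torque": joint torques, N m; "ee_pos": TCP position; "orientation": TCP orientation; "ft_force": force on the tool from outside, world axes, zero at the start; "moment": the same for the moment, N m; "width": finger opening in mm.
Only numpy, scipy, OpenCV 4.12 (cv2) and the standard library are available. Lean on these libraries where they do the work, as an engineer would, in place of code of your own. Each camera call takes 0.05 s, during which the arm holds its last target.

## Working session

There is one attempt and no reset: what is moved stays moved. The work goes in short steps, Python scripts to look and compute and a shell command to move; the robot and the scene stay as the last step left them, time stands still between calls to the robot, and variables do not carry over. Pictures are saved under pics/ and viewed, and the job is handed in when it is done.

```bash
mkdir -p pics; ls; cat > h.py <<'E'
import numpy as np, cv2
from workcell import ctrl, imaging
from scipy.spatial.transform import Rotation as R
def grab(n,tag):
    im=imaging.get_image(n); cv2.imwrite(f'pics/{tag}.png',im['pixels'])
    import pickle; pickle.dump(im,open(f'pics/{tag}.pkl','wb')); return im
def load(tag):
    import pickle; return pickle.load(open(f'pics/{tag}.pkl','rb'))
def rot(im):
    r=np.array(im['rotation'],float)
    return r if r.shape==(3,3) else R.from_rotvec(r).as_matrix()
def K(im):
    f=240/np.tan(np.radians(im['fov_y'])/2); return f
def ray(im,u,v):
    f=K(im); d=np.array([(u-im['cx'])/f,(v-im['cy'])/f]); s=d.copy()
    for _ in range(50): s=d/(1+im['k1']*(s@s))
    return rot(im)@np.array([s[0],-s[1],-1.])
def onz(im,u,v,z):
    o=np.array(im['xyz'],float); d=ray(im,u,v); return o+d*(z-o[2])/d[2]
def proj(im,p):
    c=rot(im).T@(np.array(p,float)-np.array(im['xyz'])); s=np.array([c[0],-c[1]])/-c[2]
    s=s*(1+im['k1']*(s@s)); f=K(im); return np.array([im['cx'],im['cy']])+f*s
def tri(i1,p1,i2,p2):
    A=[];b=[]
    M=np.zeros((3,3));v=np.zeros(3)
    for im,p in((i1,p1),(i2,p2)):
        d=ray(im,*p);d/=np.linalg.norm(d);P=np.eye(3)-np.outer(d,d);M+=P;v+=P@np.array(im['xyz'],float)
    return np.linalg.solve(M,v)
def crop(tag,u0,v0,u1,v1,s,out):
    im=cv2.imread(f'pics/{tag}.png')[v0:v1,u0:u1]
    cv2.imwrite(f'pics/{out}.png',cv2.resize(im,None,fx=s,fy=s,interpolation=cv2.INTER_CUBIC))
E
python3 - <<'E'
from h import *
for n in('top','side'):
    im=grab(n,n+'0'); print({k:v for k,v in im.items() if k!='pixels'})
print(ctrl.get_obs())
E
```

```text
pics
{'fov_y': 52.17988859591098, 'cx': 314.70617446610856, 'cy': 240.06106723046813, 'k1': -0.09822633996617881, 'xyz': array([ 426.31329738,  -33.01186964, 1086.16806731]), 'rotation': array([ 0.13164527, -0.11527301, -1.56512553])}
{'fov_y': 52.02216844925773, 'cx': 317.84128125930715, 'cy': 237.3202667452944, 'k1': 0.008419185790128169, 'xyz': array([  60.16532173, -668.82693011,  800.60091354]), 'rotation': array([ 0.83175556, -0.28884317, -0.62548001])}
{'t': 0.1, 'qpos': array([ 1.28100593e+00,  4.23760366e-01,  1.63058943e+00, -9.94592920e-06,
        1.08860855e+00, -1.89778578e-02]), 'qvel': array([ 1.45807625e-03,  1.52992391e-03, -2.31889310e-03, -8.41572868e-05,
       -2.11640414e-03, -4.12757426e-04]), 'joint_torque': array([-1.46458171e-05, -5.45611203e+01, -2.74325055e+01,  6.45666104e-02,
        1.89226650e-02, -4.83856070e-05]), 'ee_pos': array([167.01976774, 601.75721544, 221.99145372]), 'orientation': array([-4.24058161e-01, -3.11263711e+00,  2.12169967e-03]), 'ft_force': array([-0.40946831, -0.25428196, -0.48559239]), 'moment': array([ 0.04350861,  0.00326635, -0.05604305]), 'width': 87.76147815899114}
```

View pics/top0.png

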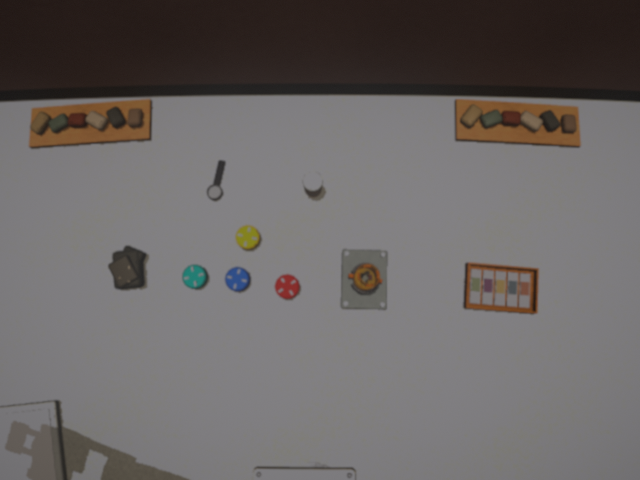

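View pics/side0.png

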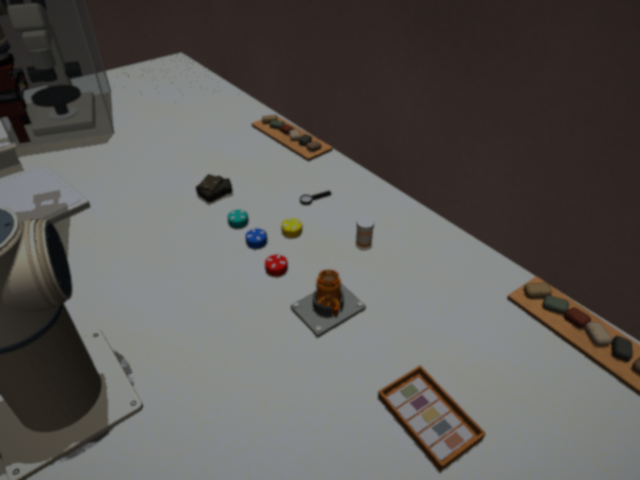

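Cap look-alikes in the top picture are teal (194,276), blue (237,279), red (287,287) and yellow (247,237). The blue one is meant. The vial is at (365,278) in the grey plate, and the small closed vial is at (313,184).

```bash
python3 - <<'E'
from h import *
crop('top0',177,235,313,320,5,'c1'); crop('top0',325,240,405,315,8,'c2'); crop('side0',220,195,380,345,5,'c3')
t=load('top0')
for p in [(237,279),(194,276),(287,287),(247,237)]: print(p,onz(t,*p,26).round(1))
print(onz(t,365,278,102))
E
```

```text
(237, 279) [508.5 146.9  26. ]
(194, 276) [514.6 241.8  26. ]
(287, 287) [491.6  37.9  26. ]
(247, 237) [601.  127.3  26. ]
[ 505.30983817 -123.80391374  102.        ]
```

View pics/c1.png

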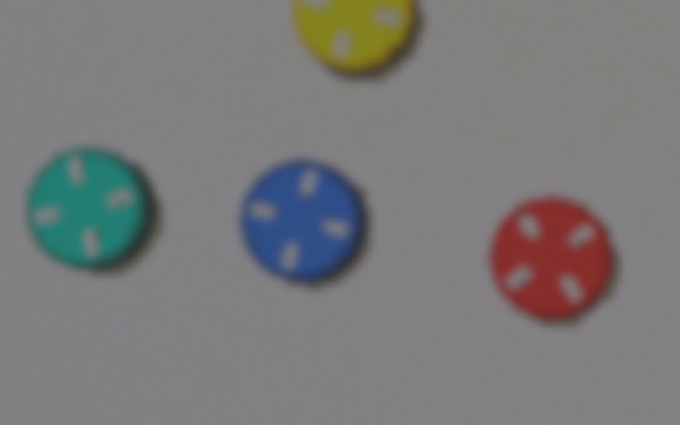

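View pics/c2.png

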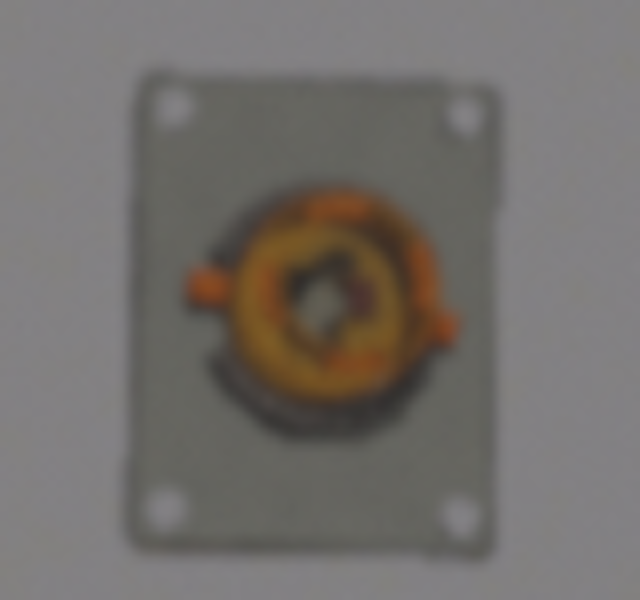

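View pics/c3.png

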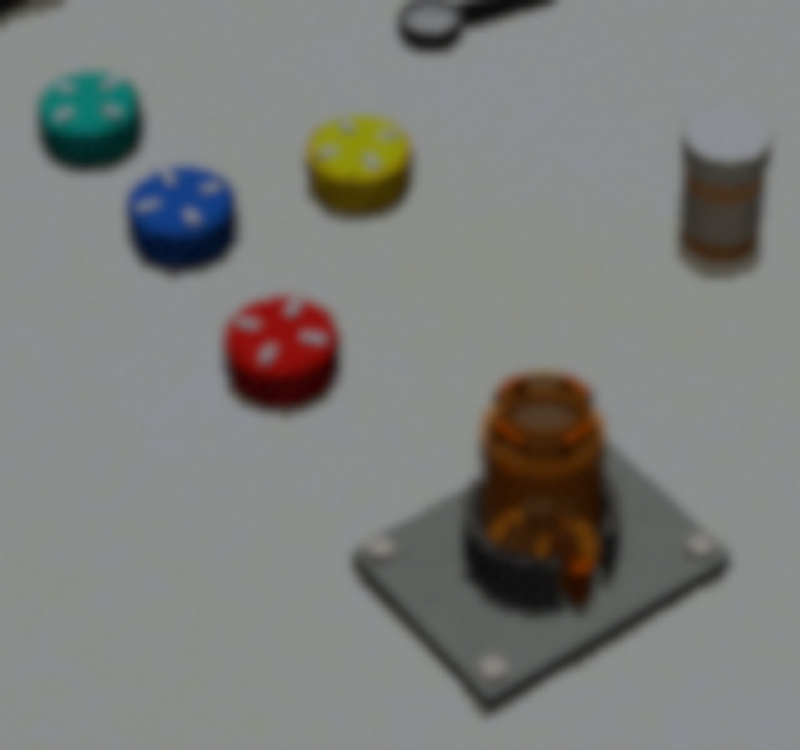

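```bash
python3 - <<'E'
from h import *
t=load('top0'); s=load('side0')
print('nadir',proj(t,[426.3,-33,0]))
P=[(308,182),(335,228),(290,257),(263,211)]
P=[(177+a/5-.4,235+b/5-.4) for a,b in P]
W=np.array([onz(t,*p,26) for p in P]); c=W.mean(0); print('cap',c)
print([np.degrees(np.arctan2(*(w-c)[1::-1]))%90 for w in W])
for im,(u0,v0,u1,v1),o in((t,(335,250,395,308),'e1'),(s,(295,258,365,328),'e2')):
    a=cv2.resize(im['pixels'][v0:v1,u0:u1],None,fx=10,fy=10,interpolation=cv2.INTER_CUBIC).astype(float)
    a=np.clip((a/ a.max())**0.7*290,0,255); cv2.imwrite(f'pics/{o}.png',a.astype('uint8'))
# plate / rest corners
for p in [(345,253),(383,254.5),(346,303.5),(382.5,304.5)]: print(onz(t,*p,12).round(1))
for z in(0,40,86,102): print(z,proj(t,[505,-124,z]),proj(s,[505,-124,z]))
E
```

```text
nadir [319.75901083 317.60444154]
cap [509.62442302 148.29085045  26.        ]
[np.float64(77.80826614709694), np.float64(77.05206288081911), np.float64(77.86898109490807), np.float64(77.17011872787462)]
[567.8 -88.6  12. ]
[ 564.5 -172.6   12. ]
[456.9 -90.1  12. ]
[ 454.7 -169.6   12. ]
0 [360.88912313 281.82737874] [323.18857421 308.78181072]
40 [362.44356107 280.47136775] [323.32454129 296.02117945]
86 [364.38281896 278.77925737] [323.48970112 280.5295053 ]
102 [365.099254   278.15401488] [323.54950437 274.92243338]
```

View pics/e1.png

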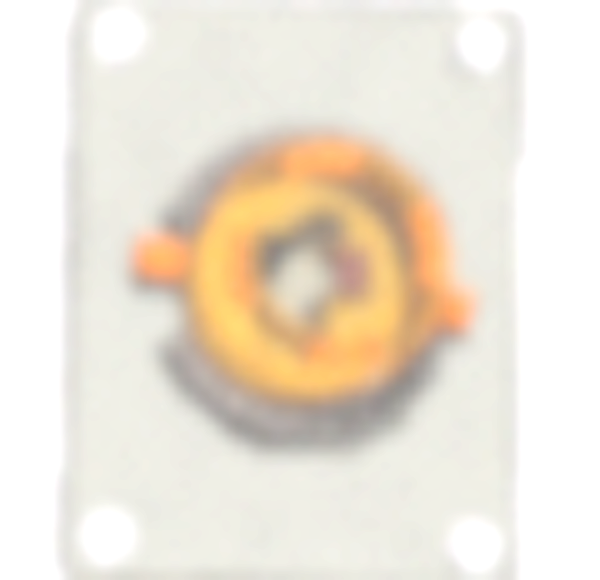

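View pics/e2.png

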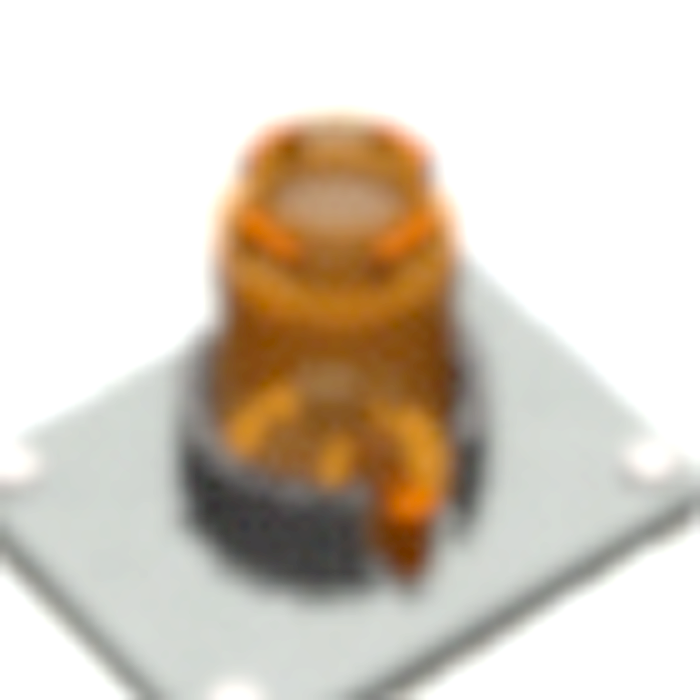

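```bash
python3 - <<'E'
from h import *
t=load('top0'); s=load('side0')
T=[(335-.45+a/10,250-.45+b/10) for a,b in[(325,155),(430,237),(350,347),(240,270)]]
S=[(295-.45+a/10,258-.45+b/10) for a,b in[(268,232),(405,232),(275,142),(402,142)]]
print(tri(t,np.mean(T,0),s,np.mean(S,0)))
for im,Q in((t,T),(s,S)):
    W=np.array([onz(im,*q,98) for q in Q]); c=W.mean(0); print(c, [(round(np.degrees(np.arctan2(*(w-c)[1::-1]))%90,1), round(np.linalg.norm(w-c),1)) for w in W])
# blue cap via triangulation: bars side crop c3
B=[(170,178),(210,188),(192,215),(148,205)]
B=[(220-.4+a/5,195-.4+b/5) for a,b in B]
W=np.array([onz(s,*q,26) for q in B]); c=W.mean(0); print(c, [(round(np.degrees(np.arctan2(*(w-c)[1::-1]))%90,1), round(np.linalg.norm(w-c),1)) for w in W])
# overlay model
for c,ang,tag in [((511,-130),9,'a')]:
  for im,(u0,v0,u1,v1),o in((t,(335,250,395,308),'o1'),(s,(295,258,365,328),'o2')):
    a=cv2.imread('pics/'+('e1' if o=='o1' else 'e2')+'.png')
    def P(r,th,z): 
        q=proj(im,[c[0]+r*np.cos(th),c[1]+r*np.sin(th),z]); return int((q[0]-u0)*10+4.5),int((q[1]-v0)*10+4.5)
    for r,z,col in((18.3,102,(255,0,0)),(26,86,(0,160,0)),(33,40,(0,0,0))):
        cv2.polylines(a,[np.array([P(r,x,z) for x in np.linspace(0,6.28,80)])],True,col,1)
    for k in range(4):
        m=np.radians(ang+90*k); cv2.polylines(a,[np.array([P(r,m+d,98) for r,d in((18.3,-.39),(21.8,-.39),(21.8,.39),(18.3,.39))])],True,(255,0,255),1)
    cv2.imwrite(f'pics/{o}.png',a)
E
```

```text
[ 512.04998554 -130.55627531   99.02366658]
[ 512.1825244  -130.67694181   98.        ] [(np.float64(5.9), np.float64(19.8)), (np.float64(9.2), np.float64(19.3)), (np.float64(7.5), np.float64(19.3)), (np.float64(10.5), np.float64(19.8))]
[ 512.77081326 -129.66490342   98.        ] [(np.float64(4.0), np.float64(19.0)), (np.float64(7.7), np.float64(18.4)), (np.float64(6.1), np.float64(17.9)), (np.float64(5.5), np.float64(18.5))]
[511.91586633 149.11845268  26.        ] [(np.float64(75.8), np.float64(15.5)), (np.float64(76.2), np.float64(15.5)), (np.float64(78.8), np.float64(15.8)), (np.float64(75.2), np.float64(16.3))]
```

View pics/o1.png

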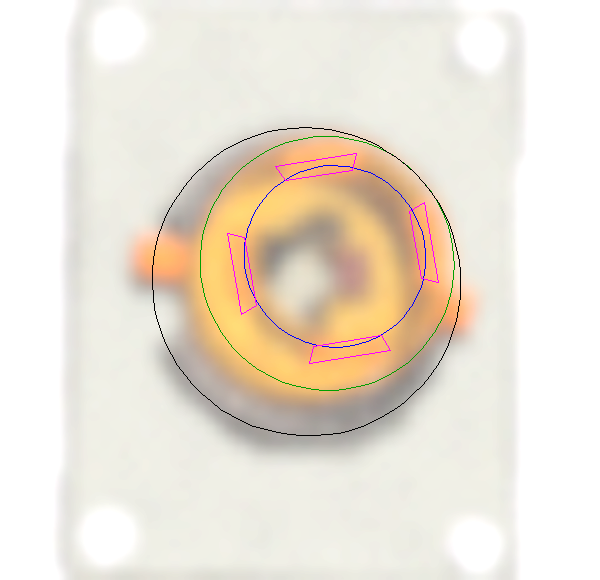

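View pics/o2.png

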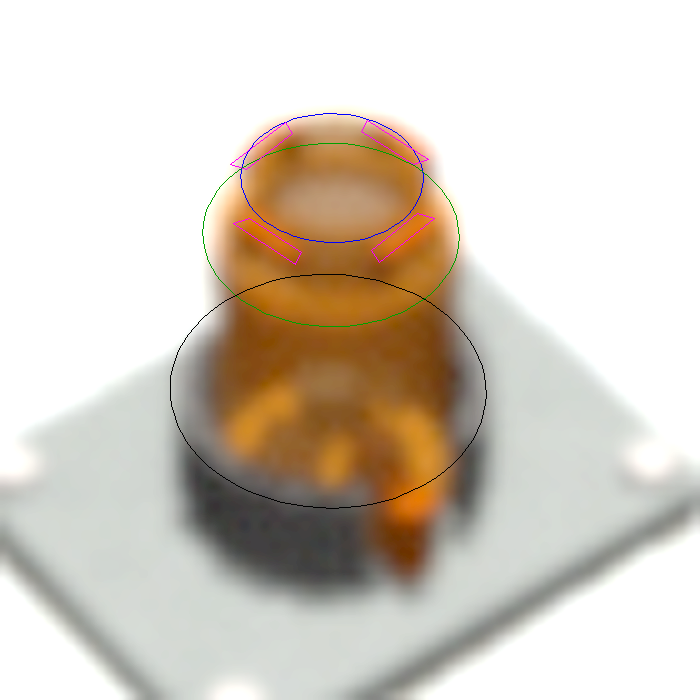

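Vial mouth at about (512,-130), with lugs at about 7.5° (mod 90). Blue cap at about (510.5,148.7), with bars at -12.7° (mod 90). I'll move above the cap, with the jaws turned to yaw 40° so they miss the teal and yellow caps.

```bash
python3 -m pendant '[{"dp":[0.172,-0.227,-0.04],"turn":[0,0,-0.3],"claw":0.075},{"dp":[0.3435,-0.4535,-0.08],"turn":[0,0,-0.602],"claw":0.075},{"dp":[0.3435,-0.4535,-0.08],"turn":[0,0,-0.602],"claw":0.075},{"dp":[0.3435,-0.4535,-0.08],"turn":[0,0,-0.602],"claw":0.075},{"dp":[0.3435,-0.4535,-0.08],"turn":[0,0,-0.602],"claw":0.075},{"dp":[0.3435,-0.4535,-0.08],"turn":[0,0,-0.602],"claw":0.075},{"dp":[0.3435,-0.4535,-0.08],"turn":[0,0,-0.602],"claw":0.075},{"dp":[0.3435,-0.4535,-0.08],"turn":[0,0,-0.602],"claw":0.075}]'
```

```text
t: 0.9
ee_pos: [407.1, 284.7, 166.7]
orientation: [-1.328, -2.847, 0.0]
ft_force: [1.1, 0.9, -0.0]
width: 75.0
```

```bash
python3 -m pendant '[{"dp":[0.104,-0.137,-0.06],"turn":[0,0,0],"claw":0.075},{"dp":[0.104,-0.137,-0.06],"turn":[0,0,0],"claw":0.075},{"dp":[0.104,-0.137,-0.06],"turn":[0,0,0],"claw":0.075},{"dp":[0.104,-0.137,-0.06],"turn":[0,0,0],"claw":0.075},{"dp":[0.104,-0.137,-0.06],"turn":[0,0,0],"claw":0.075},{"dp":[0.104,-0.137,-0.06],"turn":[0,0,0],"claw":0.075}]'
python3 - <<'E'
from h import *
s=ctrl.get_obs(); print(s['ee_pos'],s['orientation'],s['moment'])
m=R.from_rotvec(s['orientation']).as_matrix(); print('yaw y',np.degrees(np.arctan2(m[1,1],m[0,1])), 'z',m[:,2])
grab('top','t1');grab('side','s1')
crop('t1',180,220,320,320,5,'t1c');crop('s1',180,130,330,280,5,'s1c')
E
```

```text
t: 1.5
ee_pos: [509.9, 149.0, 106.5]
orientation: [-1.33, -2.845, 0.001]
ft_force: [-1.1, 0.2, -0.1]
width: 74.7
[509.94147012 149.0173176  106.51172235] [-1.32989560e+00 -2.84487857e+00  1.18538692e-03] [ 0.00465613  0.07479395 -0.02157273]
yaw y 39.890663297380954 z [-1.42239317e-03 -1.68421322e-04 -9.99998974e-01]
```

View pics/t1c.png

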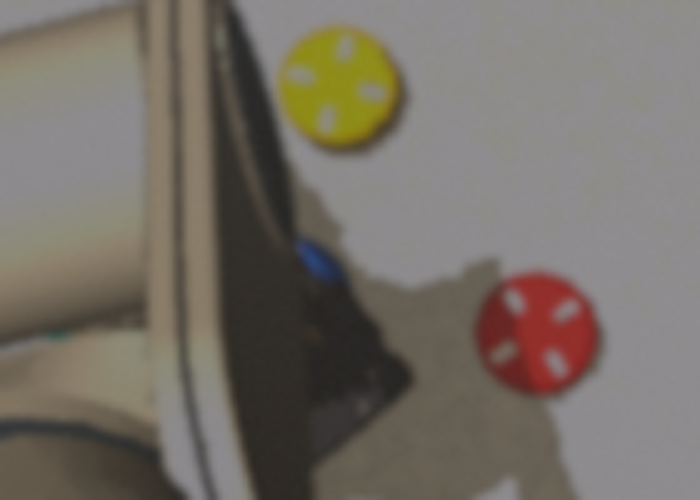

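View pics/s1c.png

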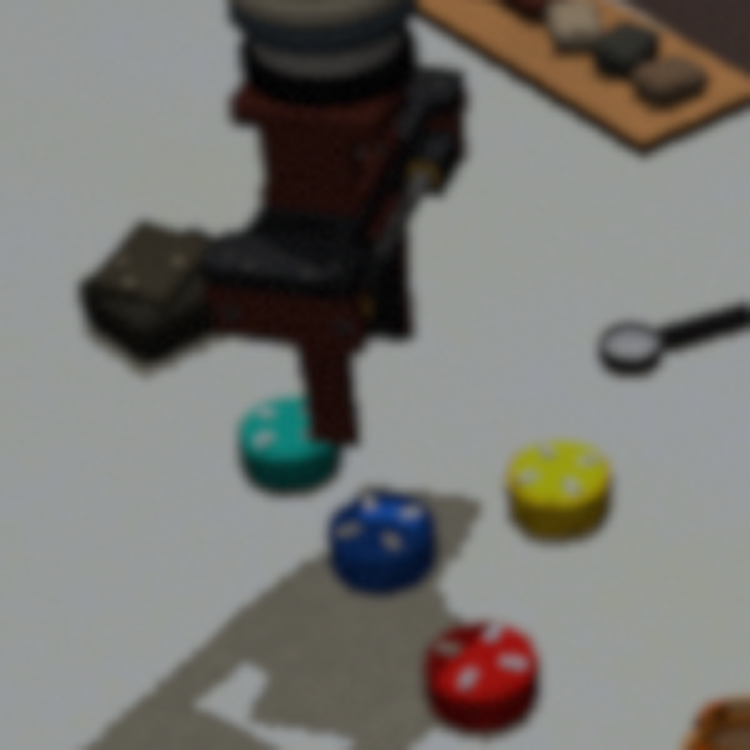

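```bash
python3 -m pendant '[{"dp":[0.0005,0,-0.04],"turn":[0,0,0],"claw":0.075},{"dp":[0.0005,0,-0.075],"turn":[0,0,0],"claw":0.075},{"dp":[0.0005,0,-0.092],"turn":[0,0,0],"claw":0.075},{"dp":[0.0005,0,-0.101],"turn":[0,0,0],"claw":0.075},{"dp":[0.0005,0,-0.101],"turn":[0,0,0],"claw":0.075}]'
python3 -m pendant '[{"dp":[0,0,0],"turn":[0,0,0],"claw":0.06},{"dp":[0,0,0],"turn":[0,0,0],"claw":0.0},{"dp":[0,0,0],"turn":[0,0,0],"claw":0.0},{"dp":[0,0,0],"turn":[0,0,0],"claw":0.0},{"dp":[0,0,0],"turn":[0,0,0],"claw":0.0}]'
python3 -m pendant '[{"dp":[0,0,0],"turn":[0,0,0],"claw":0.0},{"dp":[0,0,0.02],"turn":[0,0,0],"claw":0.0},{"dp":[0,0,0.05],"turn":[0,0,0],"claw":0.0},{"dp":[0,0,0.1],"turn":[0,0,0],"claw":0.0},{"dp":[0,0,0.148],"turn":[0,0,0],"claw":0.0},{"dp":[0,0,0.15],"turn":[0,0,0],"claw":0.0},{"dp":[0,0,0.15],"turn":[0,0,0],"claw":0.0}]'
```

```text
t: 2.1
ee_pos: [509.9, 150.3, 5.5]
orientation: [-1.325, -2.847, 0.001]
ft_force: [0.3, -0.0, 0.5]
width: 74.8
t: 2.6
ee_pos: [511.5, 149.7, 7.0]
orientation: [1.328, 2.846, 0.002]
ft_force: [-1.6, 0.7, 7.6]
width: 53.0
t: 3.3
ee_pos: [511.6, 149.6, 157.5]
orientation: [1.327, 2.845, 0.004]
ft_force: [0.0, -0.7, -1.3]
width: 52.9
```

```bash
python3 -m pendant '[{"dp":[0.0005,-0.25,-0.01],"turn":[0,0,-0.433],"claw":0.0},{"dp":[0.0005,-0.25,-0.01],"turn":[0,0,-0.433],"claw":0.0},{"dp":[0.0005,-0.25,-0.01],"turn":[0,0,-0.433],"claw":0.0},{"dp":[0.0005,-0.25,-0.01],"turn":[0,0,-0.433],"claw":0.0},{"dp":[0.0005,-0.25,-0.01],"turn":[0,0,-0.433],"claw":0.0},{"dp":[0.0005,-0.28,-0.01],"turn":[0,0,-0.433],"claw":0.0},{"dp":[0.0005,-0.28,-0.01],"turn":[0,0,-0.433],"claw":0.0},{"dp":[0.0005,-0.28,-0.01],"turn":[0,0,-0.433],"claw":0.0}]'
python3 - <<'E'
from h import *
s=ctrl.get_obs(); print(s['ee_pos'],s['ft_force'],s['moment'])
m=R.from_rotvec(s['orientation']).as_matrix(); print('yaw y',np.degrees(np.arctan2(m[1,1],m[0,1])), 'z',m[:,2])
for tag,n,(u0,v0,u1,v1) in(('t2','top',(330,240,410,315)),('s2','side',(285,215,375,305))):
    im=grab(n,tag)
    a=cv2.resize(im['pixels'][v0:v1,u0:u1],None,fx=8,fy=8,interpolation=cv2.INTER_CUBIC).astype(float)
    cv2.imwrite(f'pics/{tag}c.png',np.clip((a/a.max())**0.7*290,0,255).astype('uint8'))
E
```

```text
t: 4.1
ee_pos: [510.0, -130.7, 144.2]
orientation: [-1.909, -2.491, 0.002]
ft_force: [-0.2, 0.6, -0.3]
width: 52.8
[ 509.97200048 -130.69189199  144.23145067] [-0.21277643  0.60925989 -0.32002581] [-0.11448144  0.03947706  0.04148248]
yaw y 15.067750652390654 z [-0.0032279   0.0011179  -0.99999417]
```

View pics/t2c.png

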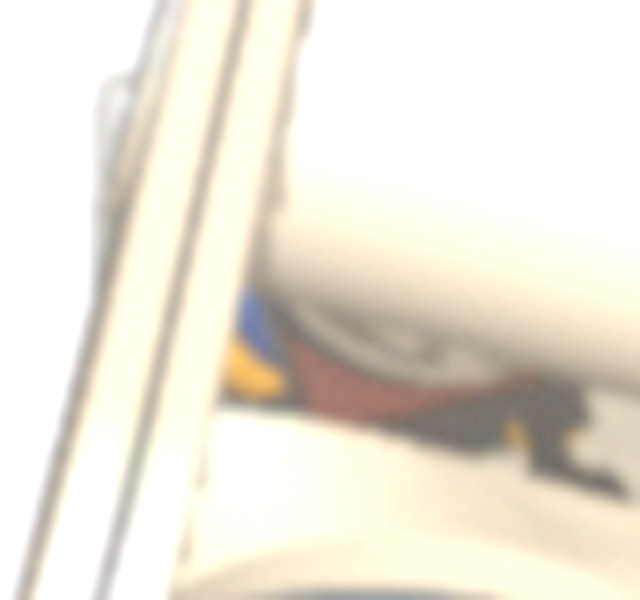

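View pics/s2c.png

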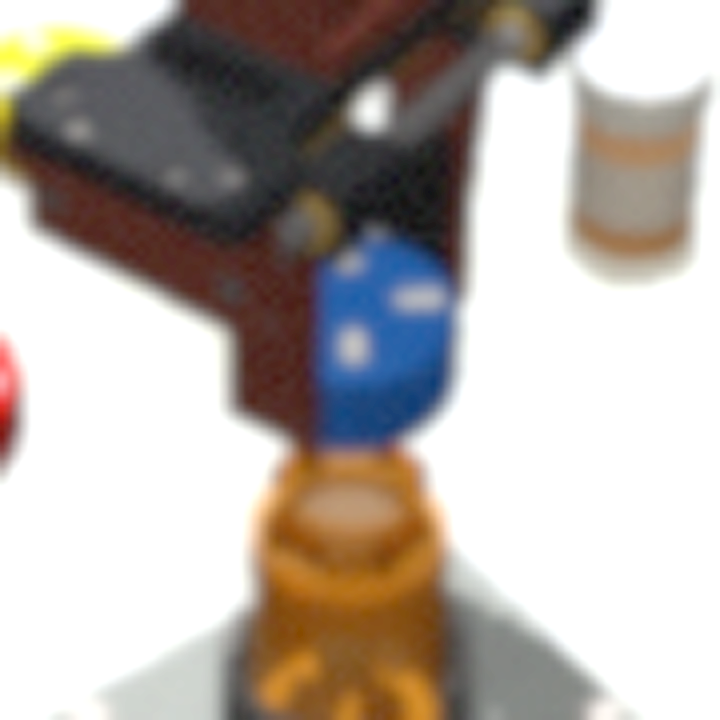

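```bash
cat > ov.py <<'E'
from h import *
def cap(im,tag,box,c,ztop,ang,vc=(512,-130.3),vang=7.5,s=8):
    u0,v0,u1,v1=box
    a=cv2.resize(im['pixels'][v0:v1,u0:u1],None,fx=s,fy=s,interpolation=cv2.INTER_CUBIC).astype(float)
    a=np.ascontiguousarray(np.clip((a/a.max())**0.7*290,0,255).astype('uint8'))
    def P(c,r,th,z):
        q=proj(im,[c[0]+r*np.cos(th),c[1]+r*np.sin(th),z]); return int((q[0]-u0+.5)*s-.5),int((q[1]-v0+.5)*s-.5)
    L=np.linspace(0,6.28,80)
    for z in(ztop,ztop-26): cv2.polylines(a,[np.array([P(c,26.5,x,z) for x in L])],True,(255,0,255),1)
    for k in range(4):
        m=np.radians(ang+90*k); cv2.line(a,P(c,12,m,ztop),P(c,20,m,ztop),(0,0,255),1)
    for r,z in((18.3,102),(26,86)): cv2.polylines(a,[np.array([P(vc,r,x,z) for x in L])],True,(0,160,0),1)
    for k in range(4):
        m=np.radians(vang+90*k); cv2.polylines(a,[np.array([P(vc,r,m+d,98) for r,d in((18.3,-.39),(21.8,-.39),(21.8,.39),(18.3,.39))])],True,(0,160,0),1)
    cv2.imwrite(f'pics/{tag}.png',a)
E
python3 -m pendant '[{"dp":[0,0,0],"turn":[0,0,0],"claw":0.0},{"dp":[0,0,0],"turn":[0,0,0],"claw":0.0}]'
python3 -m pendant '[{"dp":[0,0,0],"turn":[0,0,0],"claw":0.0}]'
python3 - <<'E'
from ov import *
im=grab('side','s3'); p=ctrl.get_obs()['ee_pos']; print(p)
cap(im,'s3o',(285,215,375,305),(511.6,-130.3),147.5+20,52.3)
E
```

```text
t: 4.4
ee_pos: [511.3, -129.4, 145.8]
orientation: [-1.906, -2.497, 0.0]
ft_force: [0.8, -0.1, -1.0]
width: 52.8
t: 4.5
ee_pos: [511.4, -129.8, 146.0]
orientation: [1.907, 2.497, 0.0]
ft_force: [0.0, -0.1, -0.1]
width: 52.9
[ 511.44841181 -129.92962358  146.05163714]
```

View pics/s3o.png

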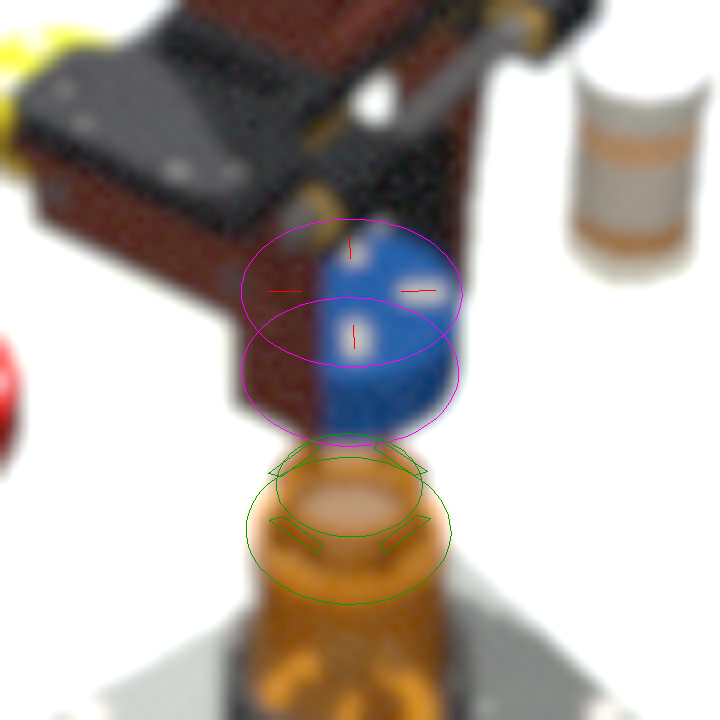

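```bash
python3 -m pendant '[{"dp":[0.0003,-0.0001,-0.02],"turn":[0,0,0],"claw":0.0},{"dp":[0.0003,-0.0001,-0.034],"turn":[0,0,0],"claw":0.0},{"dp":[0.0003,-0.0001,-0.034],"turn":[0,0,0],"claw":0.0},{"dp":[0.0003,-0.0001,-0.034],"turn":[0,0,0],"claw":0.0}]'
python3 - <<'E'
from ov import *
im=grab('side','s4'); p=ctrl.get_obs(); print(p['ee_pos'],p['ft_force'],p['moment'])
cap(im,'s4o',(285,230,375,320),(511.9,-130.4),p['ee_pos'][2]+20,52.3)
E
```

```text
t: 4.95
ee_pos: [511.4, -130.5, 111.7]
orientation: [-1.908, -2.495, 0.001]
ft_force: [-0.2, -0.2, -0.4]
width: 52.7
[ 511.81368441 -130.64190439  112.17438126] [-0.04100736  0.14315573 -1.46239785] [-0.07163961  0.01714999 -0.04963608]
```

View pics/s4o.png

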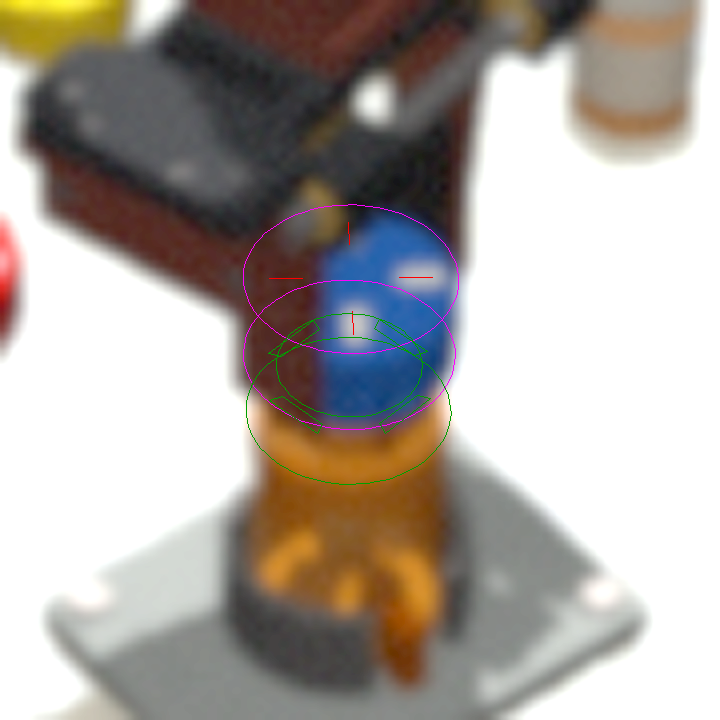

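```bash
python3 -m pendant '[{"dp":[0,0,-0.004],"turn":[0,0,0],"claw":0.0},{"dp":[0,0,-0.007],"turn":[0,0,0],"claw":0.0},{"dp":[0,0,-0.007],"turn":[0,0,0],"claw":0.0}]'
python3 -m pendant '[{"dp":[0,0,-0.0015],"turn":[0,0,0],"claw":0.0},{"dp":[0,0,-0.003],"turn":[0,0,0],"claw":0.0},{"dp":[0,0,-0.003],"turn":[0,0,0],"claw":0.0}]'
```

```text
t: 5.3
ee_pos: [511.5, -130.6, 104.8]
orientation: [-1.908, -2.495, 0.0]
ft_force: [-0.3, -1.1, 0.1]
width: 52.8
t: 5.6
ee_pos: [511.5, -130.6, 101.8]
orientation: [-1.908, -2.495, 0.0]
ft_force: [0.1, -0.3, 0.3]
width: 52.7
```

```bash
python3 -m pendant '[{"dp":[0,0,-0.001],"turn":[0,0,0],"claw":0.0},{"dp":[0,0,-0.002],"turn":[0,0,0],"claw":0.0},{"dp":[0,0,-0.002],"turn":[0,0,0],"claw":0.0}]'
python3 -m pendant '[{"dp":[0,0,-0.001],"turn":[0,0,0],"claw":0.0},{"dp":[0,0,-0.002],"turn":[0,0,0],"claw":0.0},{"dp":[0,0,-0.002],"turn":[0,0,0],"claw":0.0}]'
python3 -c "
from h import *
print(ctrl.get_obs()['moment'])"
```

```text
t: 5.9
ee_pos: [511.7, -130.6, 100.0]
orientation: [1.908, 2.495, 0.0]
ft_force: [-0.4, -0.5, 1.6]
width: 53.0
t: 6.2
ee_pos: [511.7, -130.7, 98.1]
orientation: [1.908, 2.495, 0.0]
ft_force: [-0.0, -0.2, 3.9]
width: 53.1
[-0.03853057  0.14948206  0.01056746]
```

```bash
python3 -m pendant '[{"dp":[0,0,-0.002],"turn":[0,0,0],"claw":0.0},{"dp":[0,0,-0.0035],"turn":[0,0,0],"claw":0.0},{"dp":[0,0,-0.0035],"turn":[0,0,0],"claw":0.0}]'
python3 -m pendant '[{"dp":[0,0,-0.001],"turn":[0,0,0],"claw":0.0},{"dp":[0,0,-0.0015],"turn":[0,0,0],"claw":0.0},{"dp":[0,0,-0.0015],"turn":[0,0,0],"claw":0.0}]'
python3 -c "
from h import *
print(ctrl.get_obs()['moment'])"
```

```text
t: 6.5
ee_pos: [511.8, -130.7, 94.8]
orientation: [1.908, 2.495, 0.0]
ft_force: [-2.4, 0.8, 8.1]
width: 53.0
t: 6.8
ee_pos: [511.8, -130.7, 93.5]
orientation: [1.908, 2.495, 0.0]
ft_force: [-1.3, 0.3, 9.1]
width: 52.5
[0.03646687 0.46127693 0.03542718]
```

```bash
python3 -m pendant '[{"dp":[0,0,-0.0004],"turn":[0,0,0],"claw":0.0},{"dp":[0,0,-0.0004],"turn":[0,0,-0.06],"claw":0.0},{"dp":[0,0,-0.0004],"turn":[0,0,-0.12],"claw":0.0},{"dp":[0,0,-0.0004],"turn":[0,0,-0.18],"claw":0.0},{"dp":[0,0,-0.0004],"turn":[0,0,-0.24],"claw":0.0},{"dp":[0,0,-0.0004],"turn":[0,0,-0.3],"claw":0.0},{"dp":[0,0,-0.0004],"turn":[0,0,-0.3],"claw":0.0}]'
cat > st.py <<'E'
from ov import *
p=ctrl.get_obs(); m=R.from_rotvec(p['orientation']).as_matrix(); print('F',p['ft_force'].round(2),'M',p['moment'].round(3),'yaw',np.degrees(np.arctan2(m[1,1],m[0,1])).round(2),'q6',p['qpos'][5].round(2))
E
python3 st.py
```

```text
t: 7.5
ee_pos: [512.2, -130.8, 93.4]
orientation: [2.261, 2.18, 0.001]
ft_force: [-1.4, 0.2, 10.6]
width: 52.9
F [-1.39  0.2  10.63] M [ 0.056  0.468 -0.042] yaw -2.09 q6 -0.24
```

```bash
python3 -m pendant '[{"dp":[0,0,0],"turn":[0,0,-0.06],"claw":0.0},{"dp":[0,0,0],"turn":[0,0,-0.12],"claw":0.0},{"dp":[0,0,0],"turn":[0,0,-0.18],"claw":0.0},{"dp":[0,0,0],"turn":[0,0,-0.24],"claw":0.0},{"dp":[0,0,0],"turn":[0,0,-0.3],"claw":0.0},{"dp":[0,0,0],"turn":[0,0,-0.3],"claw":0.0}]'
python3 st.py
python3 - <<'E'
from ov import *
im=grab('side','s5'); p=ctrl.get_obs()
cap(im,'s5o',(285,230,375,320),(512,-130.4),p['ee_pos'][2]+19.5,52.3-34.4)
E
```

```text
t: 8.1
ee_pos: [512.5, -130.9, 93.4]
orientation: [2.561, 1.817, 0.002]
ft_force: [-1.0, 1.3, 10.3]
width: 52.9
F [-1.03  1.29 10.29] M [-0.001  0.355 -0.081] yaw -19.29 q6 0.06
```

View pics/s5o.png

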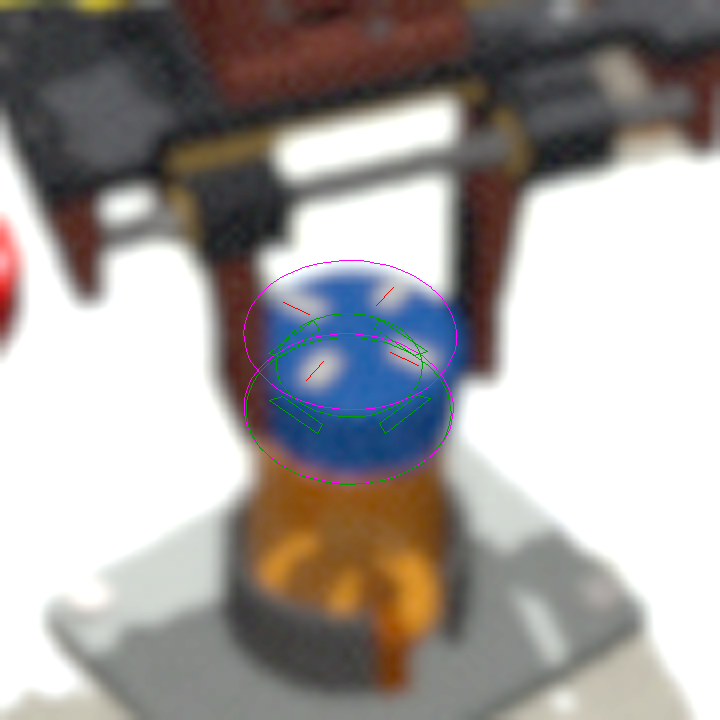

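```bash
python3 - <<'E'
from h import *
im=load('s5');u0,v0,u1,v1=305,250,355,305
a=cv2.resize(im['pixels'][v0:v1,u0:u1],None,fx=11,fy=11,interpolation=cv2.INTER_CUBIC).astype(float)
cv2.imwrite('pics/s5z.png',np.clip((a/a.max())**0.5*300,0,255).astype('uint8'))
E
```

```text
(no output)
```

View pics/s5z.png

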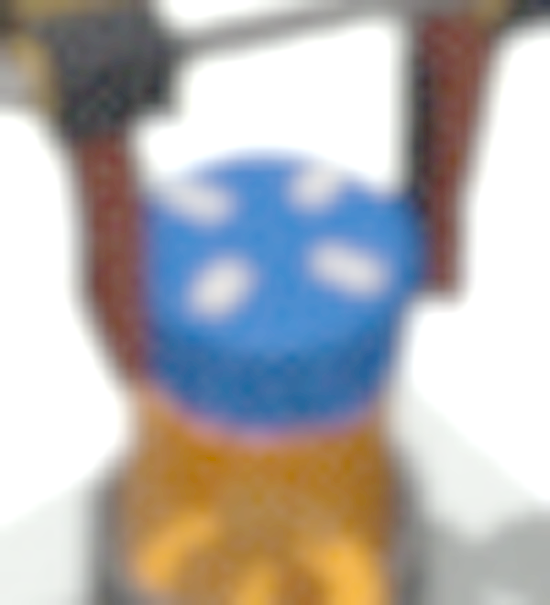

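The side view shows the cap seated on the neck, bars centred at about (329,271) and level. The vial's rib has moved slightly clockwise, so the vial is turning along. Lateral force is small, so I'll keep turning.

```bash
python3 -m pendant '[{"dp":[0,0,0],"turn":[0,0,-0.06],"claw":0.0},{"dp":[0,0,0],"turn":[0,0,-0.12],"claw":0.0},{"dp":[0,0,0],"turn":[0,0,-0.18],"claw":0.0},{"dp":[0,0,0],"turn":[0,0,-0.24],"claw":0.0},{"dp":[0,0,0],"turn":[0,0,-0.24],"claw":0.0}]'
python3 st.py
python3 -m pendant '[{"dp":[0,0,0],"turn":[0,0,-0.06],"claw":0.0},{"dp":[0,0,0],"turn":[0,0,-0.12],"claw":0.0},{"dp":[0,0,0],"turn":[0,0,-0.12],"claw":0.0}]'
python3 st.py
python3 -c "
from h import *
grab('side','s6');crop('s6',285,230,375,320,8,'s6c')"
```

```text
t: 8.65
ee_pos: [512.6, -130.9, 93.5]
orientation: [2.76, 1.497, 0.002]
ft_force: [-1.2, 0.2, 10.2]
width: 52.8
F [-1.16  0.15 10.23] M [ 0.009  0.345 -0.028] yaw -33.04 q6 0.3
t: 8.95
ee_pos: [512.3, -130.9, 93.4]
orientation: [2.845, 1.33, 0.002]
ft_force: [-3.0, 0.1, 10.4]
width: 53.1
F [-2.97  0.11 10.39] M [-0.018  0.479  0.102] yaw -39.9 q6 0.42
```

View pics/s6c.png

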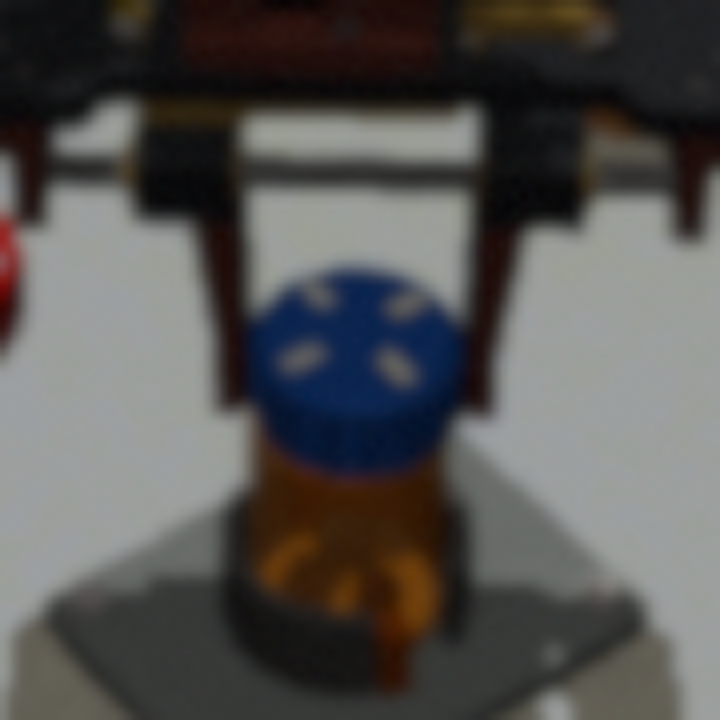

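```bash
python3 -m pendant '[{"dp":[0,0,0],"turn":[0,0,-0.03],"claw":0.0},{"dp":[0,0,0],"turn":[0,0,-0.03],"claw":0.0}]'
python3 st.py
python3 -m pendant '[{"dp":[0,0,0],"turn":[0,0,-0.03],"claw":0.0},{"dp":[0,0,0],"turn":[0,0,-0.03],"claw":0.0}]'
python3 st.py
```

```text
t: 9.2
ee_pos: [512.0, -130.8, 93.4]
orientation: [2.864, 1.289, 0.001]
ft_force: [-2.6, 1.6, 11.9]
width: 52.9
F [-2.64  1.6  11.87] M [0.137 0.613 0.194] yaw -41.54 q6 0.45
t: 9.4
ee_pos: [511.7, -130.6, 93.3]
orientation: [2.884, 1.246, 0.0]
ft_force: [-2.7, 1.0, 11.5]
width: 52.8
F [-2.69  0.98 11.54] M [0.242 0.715 0.335] yaw -43.25 q6 0.48
```

```bash
python3 - <<'E'
from ov import *
im=grab('side','s7'); p=ctrl.get_obs()
cap(im,'s7o',(285,230,375,320),(512.4,-130.4),p['ee_pos'][2]+19.5,52.3-58.3)
crop('s7',285,230,375,320,8,'s7c')
E
```

```text
(no output)
```

View pics/s7o.png

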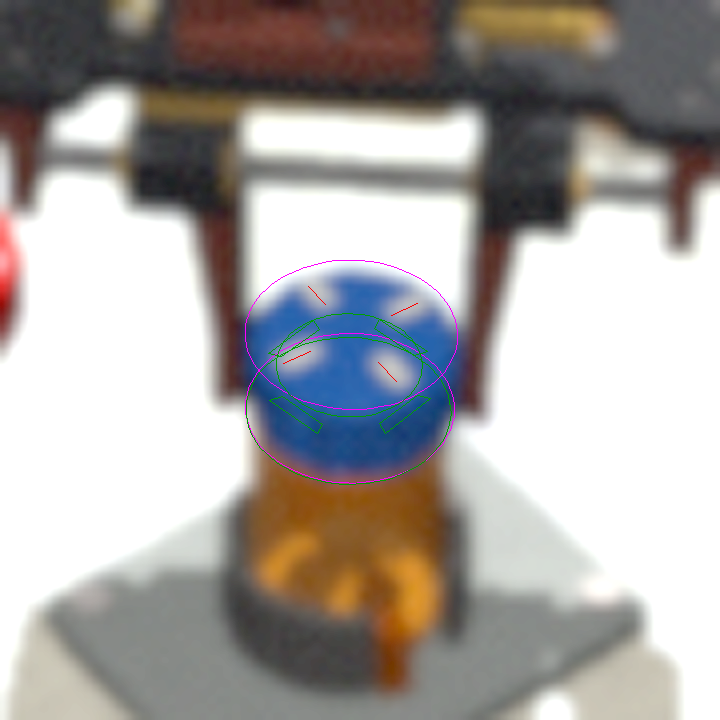

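```bash
python3 - <<'E'
from h import *
s=load('s7')
for nm,Q in(('s6',[(320,294),(405,304),(300,357),(397,368)]),('s7',[(322,292),(405,308),(300,358),(395,370)])):
    Q=[(285-.44+a/8,230-.44+b/8) for a,b in Q]
    W=np.array([onz(s,*q,112.9) for q in Q]); c=W.mean(0); print(nm,c, [(round((np.degrees(np.arctan2(*(w-c)[1::-1]))+45)%90-45,1), round(np.linalg.norm(w-c),1)) for w in W])
for q in [(295-.45+40.5,258-.45+50),(285-.44+393/8,230-.44+632/8)]:
    for z in (30,40):
        w=onz(s,*q,z)[:2]-[512,-130.3]; print(z,np.degrees(np.arctan2(w[1],w[0])),np.linalg.norm(w))
a=cv2.imread('pics/s0.png') if 0 else cv2.imread('pics/side0.png')
b=s['pixels']
c=np.hstack([cv2.resize(x[285:325,310:350],None,fx=9,fy=9,interpolation=cv2.INTER_CUBIC) for x in(a,b)])
cv2.imwrite('pics/rib.png',np.clip((c/c.max())**.6*280,0,255).astype('uint8'))
E
```

```text
s6 [ 513.76693533 -130.31458908  112.9       ] [(np.float64(-4.7), np.float64(15.7)), (np.float64(-1.3), np.float64(15.8)), (np.float64(-4.3), np.float64(16.8)), (np.float64(-1.2), np.float64(16.6))]
s7 [ 513.48560363 -130.65461765  112.9       ] [(np.float64(-8.4), np.float64(16.5)), (np.float64(-4.3), np.float64(15.2)), (np.float64(-4.5), np.float64(16.7)), (np.float64(-3.1), np.float64(16.5))]
30 -94.93989679972826 26.800973844698934
40 -103.72121697203681 34.322852633233985
30 -103.06672154195435 27.789920475899155
40 -109.69359442371606 35.80157974933863
```

View pics/rib.png

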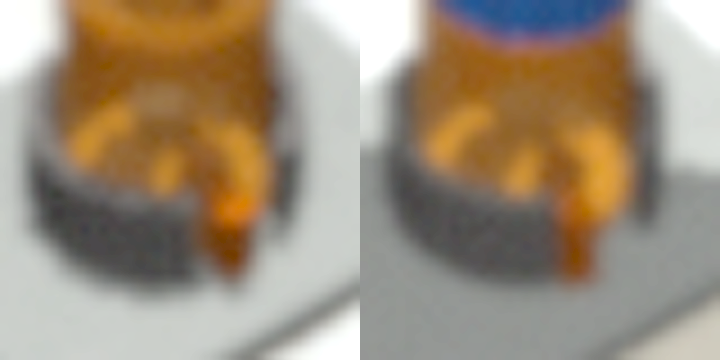

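Torque climbed from below 0.1 to 0.33 N·m within about 3°, so the lugs are on the stops. The vial turned about 8–10° along with the cap, and bars and lugs now line up within a few degrees. Next I'll ease off upward.

```bash
python3 -m pendant '[{"dp":[0,0,0.001],"turn":[0,0,0],"claw":0.0},{"dp":[0,0,0.002],"turn":[0,0,0],"claw":0.0},{"dp":[0,0,0.002],"turn":[0,0,0],"claw":0.0}]'
python3 st.py
python3 -m pendant '[{"dp":[0,0,0.001],"turn":[0,0,0],"claw":0.0},{"dp":[0,0,0.0013],"turn":[0,0,0],"claw":0.0},{"dp":[0,0,0.0013],"turn":[0,0,0],"claw":0.0}]'
python3 st.py
```

```text
t: 9.75
ee_pos: [511.5, -130.4, 94.6]
orientation: [-2.883, -1.247, 0.0]
ft_force: [-1.6, 2.0, 4.9]
width: 52.9
F [-1.61  2.05  4.9 ] M [0.464 0.404 0.401] yaw -43.23 q6 0.48
t: 10.05
ee_pos: [511.3, -130.3, 95.5]
orientation: [-2.883, -1.246, 0.001]
ft_force: [-0.0, 4.3, -0.7]
width: 53.1
F [-0.01  4.31 -0.71] M [0.714 0.12  0.427] yaw -43.25 q6 0.48
```

```bash
python3 -m pendant '[{"dp":[0,0,0],"turn":[0,0,0.03],"claw":0.0},{"dp":[0,0,0],"turn":[0,0,0.05],"claw":0.0},{"dp":[0,0,0],"turn":[0,0,0.05],"claw":0.0}]'
python3 st.py
```

```text
t: 10.35
ee_pos: [511.6, -130.6, 96.2]
orientation: [-2.851, -1.319, -0.0]
ft_force: [-2.1, 4.0, 5.8]
width: 53.5
F [-2.11  4.01  5.76] M [0.731 0.398 0.018] yaw -40.33 q6 0.43
```

```bash
python3 -m pendant '[{"dp":[0,0,0.0008],"turn":[0,0,0],"claw":0.0},{"dp":[0,0,0.0008],"turn":[0,0,0],"claw":0.0}]'
python3 st.py
python3 -m pendant '[{"dp":[0,0,0.0004],"turn":[0,0,0],"claw":0.0},{"dp":[0,0,0.0004],"turn":[0,0,0],"claw":0.0}]'
python3 st.py
python3 -c "
from h import *
grab('side','s8');crop('s8',285,230,375,320,8,'s8c')"
```

```text
t: 10.55
ee_pos: [511.6, -130.6, 96.9]
orientation: [-2.851, -1.318, -0.0]
ft_force: [-2.0, 4.3, 5.3]
width: 53.1
F [-2.02  4.33  5.28] M [0.755 0.402 0.029] yaw -40.37 q6 0.43
t: 10.75
ee_pos: [511.6, -130.6, 97.0]
orientation: [-2.852, -1.318, 0.0]
ft_force: [-0.7, 3.5, 3.0]
width: 52.6
F [-0.74  3.48  3.03] M [0.678 0.292 0.063] yaw -40.39 q6 0.43
```

View pics/s8c.png

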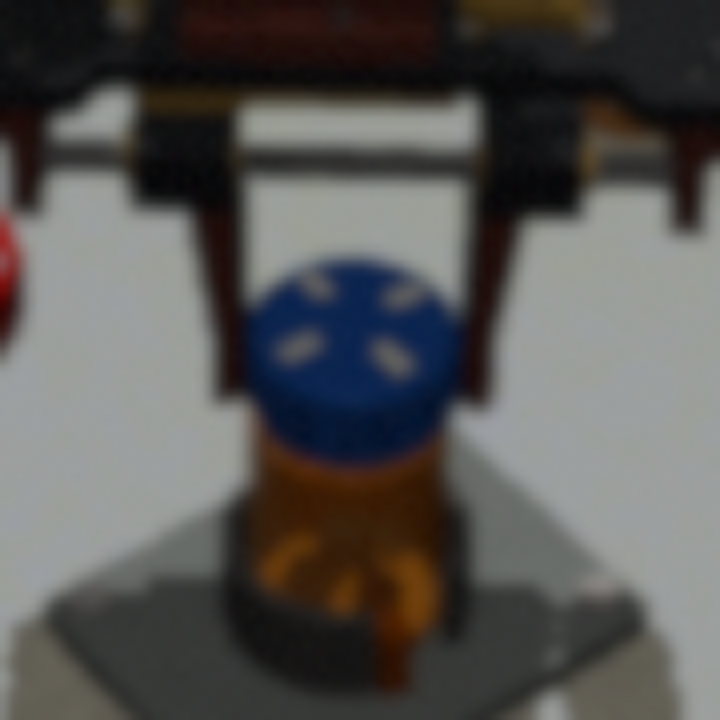

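```bash
python3 -m pendant '[{"dp":[0,0,0.0003],"turn":[0,0,0],"claw":0.0},{"dp":[0,0,0.0004],"turn":[0,0,0],"claw":0.0}]'
python3 st.py
python3 -m pendant '[{"dp":[0,0,0],"turn":[0,0,0],"claw":0.06},{"dp":[0,0,0],"turn":[0,0,0],"claw":0.07},{"dp":[0,0,0],"turn":[0,0,0],"claw":0.075},{"dp":[0,0,0],"turn":[0,0,0],"claw":0.075}]'
python3 st.py
python3 -c "
from h import *
grab('side','s9');crop('s9',285,230,375,320,8,'s9c')"
```

```text
t: 11.0
ee_pos: [511.5, -130.6, 97.1]
orientation: [-2.852, -1.318, 0.0]
ft_force: [0.2, 4.9, -4.4]
width: 52.7
F [ 0.21  4.88 -4.43] M [ 0.583 -0.011  0.073] yaw -40.39 q6 0.43
t: 11.4
ee_pos: [511.8, -130.9, 97.6]
orientation: [2.851, 1.318, 0.0]
ft_force: [-0.2, -0.7, -0.3]
width: 74.8
F [-0.15 -0.72 -0.28] M [-0.051  0.122  0.002] yaw -40.4 q6 0.43
```

View pics/s9c.png

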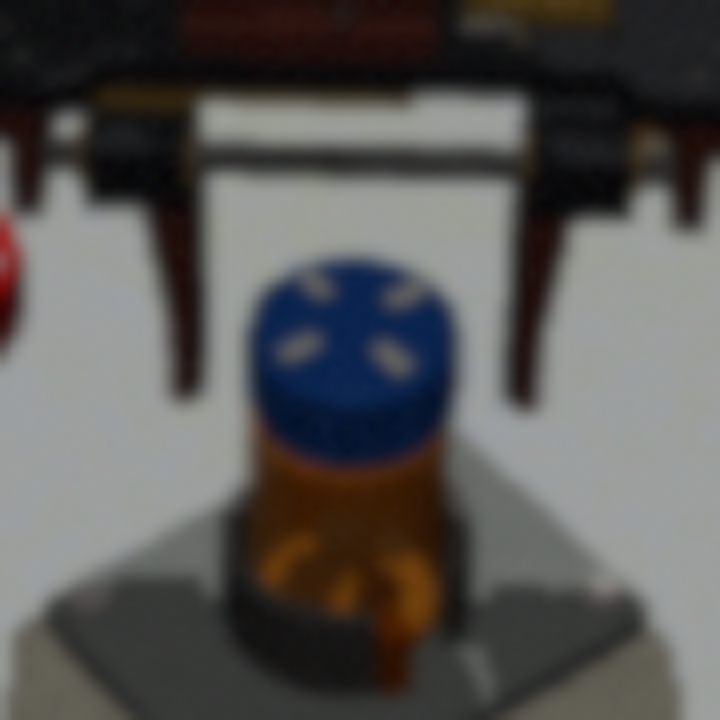

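The cap held against a 4.4 N upward pull and stayed level when the fingers opened. I'll back away and check from both cameras.

```bash
python3 -m pendant '[{"dp":[0,0,0.03],"turn":[0,0,0],"claw":0.075},{"dp":[0,0,0.08],"turn":[0,0,0],"claw":0.075},{"dp":[0,0,0.13],"turn":[0,0,0],"claw":0.075},{"dp":[-0.05,0.05,0.13],"turn":[0,0,0],"claw":0.075},{"dp":[-0.08,0.1,0.13],"turn":[0,0,0],"claw":0.075},{"dp":[-0.1,0.15,0.13],"turn":[0,0,0],"claw":0.075},{"dp":[-0.1,0.2,0.13],"turn":[0,0,0],"claw":0.075},{"dp":[-0.1,0.25,0.13],"turn":[0,0,0],"claw":0.075}]'
python3 -m pendant '[{"dp":[0,0.05,0],"turn":[0,0,0],"claw":0.075},{"dp":[0,0.1,0],"turn":[0,0,0],"claw":0.075},{"dp":[0,0.1,0],"turn":[0,0,0],"claw":0.075}]'
python3 - <<'E'
from ov import *
t=grab('top','t10'); s=grab('side','s10')
cap(s,'s10o',(285,230,375,320),(512.2,-130.4),116,-2)
cap(t,'t10o',(330,240,400,310),(512.2,-130.4),116,-2)
E
```

```text
t: 12.25
ee_pos: [412.3, 91.0, 227.9]
orientation: [2.852, 1.316, 0.001]
ft_force: [0.9, -0.3, 1.3]
width: 74.8
t: 12.55
ee_pos: [413.7, 194.8, 228.0]
orientation: [-2.847, -1.326, -0.004]
ft_force: [1.1, -0.8, -0.3]
width: 75.3
```

View pics/s10o.png

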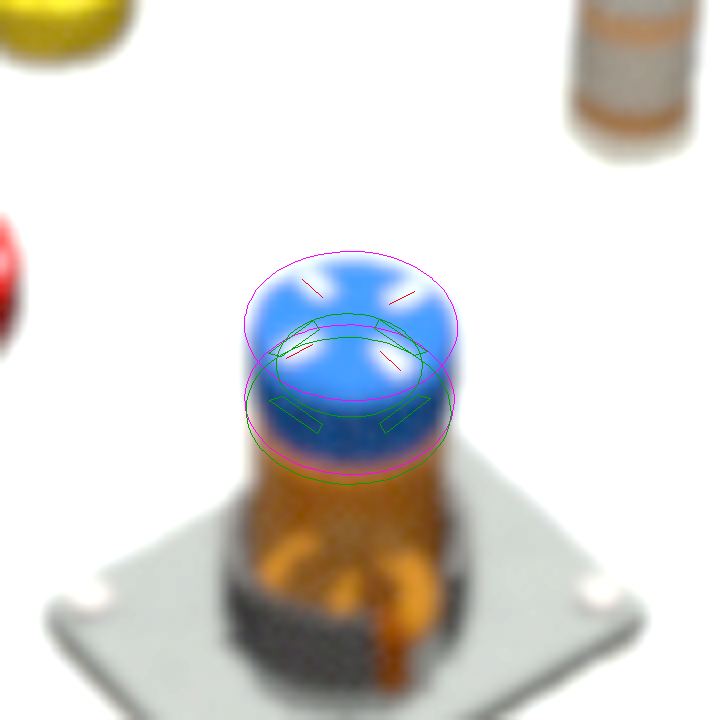

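View pics/t10o.png

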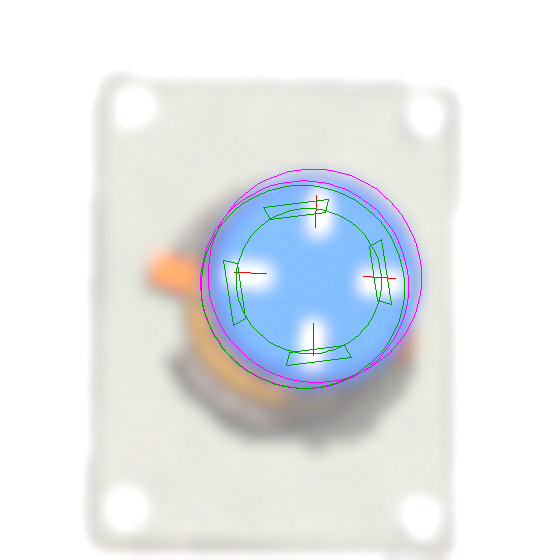

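View pics/s10.png

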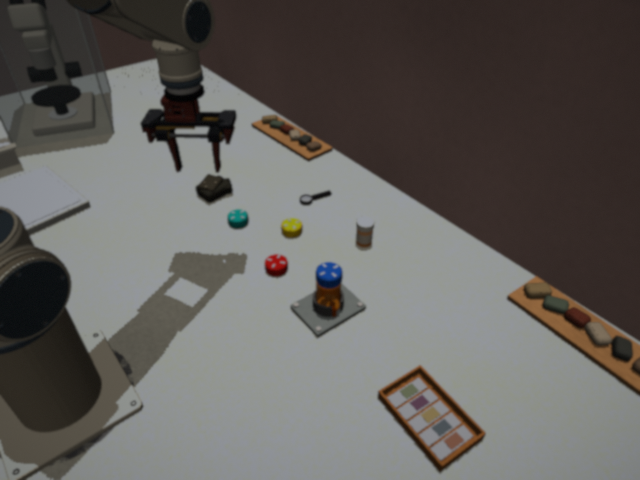

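```bash
python3 -c "
from workcell import ctrl
print(ctrl.close_job())"
```

```text
the job is handed in; nothing more can be done
None
```

I fitted the blue cap to the amber vial, turned it onto its stops, let go, and handed the job in at about 12.7 s. All my checks agree that it is locked.

- **Pressing and turning:** I pressed with about 10–12 N and turned clockwise about 58°. The vial turned about 8–10° along before its ribs caught. Torque rose sharply to about 0.34 N·m at the stops, and reached about 0.43 N·m for a moment as I began easing off. I then backed the tool about 3° to unload it.
- **Lock:** The cap rose into the pockets as I eased off and held against a 4.4 N upward pull. It did not move when the fingers opened.
- **Final pictures:** The cap sits level at locked height, within about 1 mm, and its bars line up with the vial's lugs within about 3°, which is as finely as I could measure. In the last side picture the other samples, tools and look-alike caps appear where they were.
- **Disagreements:** In one side view while turning, the cap looked about 1 mm off the tool centre. Side forces stayed under about 5 N, and it seated normally. The lug angle after the vial turned is estimated from the position of its rib, because the cap hides the lugs.

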